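# Lay the next paver of a flower-show plinth with an even gap

## Robot

A 7-joint arm with a two-finger parallel gripper is mounted at the origin on the work surface. World frame = base frame: x ahead of the robot, y to its left, z up, the work surface at z = 0. Lengths are in mm, angles in rad, forces in N, time in s.
With the tool pointing down it reaches from about 350 to 900 mm from the base axis. Payload 8.1 kg.
Tool frame: the origin (TCP) lies between the finger pads; the fingertips stand 25 mm ahead of it and the grasp point (between the pads) lies 6 mm ahead of it; z points along the fingers, y is the line along which they close (so a half turn about z gives the same grasp; the last joint's range is limited). The gripper opens to 85 mm and grips with 20 to 120 N. Pads are 22 mm wide; open, the fingers measure 114 mm over their backs; the gripper's body (76 mm by 85 mm) begins 54 mm behind the grasp point. The pads swing forward as they close: fully open they stand 13 mm farther back than shut.
Start: joints at [-1.235, 0.434, 0.025, 1.573, -0.012, 1.134, -0.075], TCP at [265.56, 565.789, 256.323] pointing down, gripper open.
Joint ranges: [-2.62, 2.62], [-0.44, 2.09], [-1.27, 1.32], [0.08, 2.57], [-1.32, 4.46], [0.12, 2], [-2.74, 2.74]. Speed limits (rad/s): [2.22, 2.22, 3.01, 3.01, 3.14, 3.14, 3.14].

## Interface

Orientations are given as a rotation vector (axis times angle).
In Python, from plant import * gives the robot as it stands. The module is installed in compiled form; this text tells all that it offers.
- The arm moves only by the shell command python3 -m crank 'ROWS' [FORCE]. ROWS is JSON, a list of rows, each a list of 3 entries, a list of its own where there are three numbers: the turn, a rotation vector about the tool's x, y, z in rad, then the shift along the tool's x, y, z in mm, then the finger opening in mm, from 0 to 85.4. In form: [[[wx, wy, wz], [x, y, z], grip], ...]. A call has 1 to 20 rows; each row is the pose to reach, as a shift and turn from the pose commanded when the call began, along the tool's axes at that moment; what a row does not reach only later rows make up. A row lasts 1/12 s, in which the tool goes at most 41.7 mm and 7.16 degrees, less where a joint would pass 70% of its speed; a pose out of reach is approached as far as the arm can. A call with a gripper value outside its range is refused whole. The fingers move at their own pace and stop on an object; FORCE is the grip in N (left out, the last holds). Time passes only in rows, so rows that repeat a pose let the fingers close. It gives the time, the measured TCP pose, the force, the opening and the grip force at its end, in the units of the state.
- get_obs(): the state, without advancing time (a new reading comes with each control period).
- get_image(name): name is "scene" or "side" or "wrist"; returns the picture (384x512x3 uint8, red, green, blue); there is no depth.
- camera_info(name): a dict with "fovy" (degrees; the focal length in pixels is half the picture's height over the tangent of half this angle, whatever the lens; pixels are square), "cx", "cy" (the principal point, pixels), "distortion" ([k1, k2, p1, p2, k3] as OpenCV has them; the pictures are not rectified), "position" and "rotation" of the camera in the world. Camera axes: x right, y down, z forward; pixel columns grow to the right and rows downward; lengths in mm; the calibration is good to about 2 mm. A picture is of the moment at which its call begins: read the wrist's pose just before it. camera_info takes no time and is no camera call; for the wrist camera it gives the pose at the moment of the call.
- hand_in(): hands the job in; it is judged then, once.
The state is a dict: "clock": time; "joint_pos": joint angles; "qd": joint speeds; "effort": joint torques, N m; "position": TCP position; "tool_rot": TCP orientation; "ft_force": force on the tool from outside, world axes, zero at the start; "moment": the same for the moment, N m; "grip_width": finger opening in mm; "gripper_force": force on a finger pad.
Only numpy, scipy, OpenCV 4.12 (cv2) and the standard library are available. Lean on these libraries where they do the work, as an engineer would, in place of code of your own. Each camera call takes 0.05 s, during which the arm holds its last target. There are 200 camera calls.

## Task

One brick paver is already bedded on the plywood display board. Stand the wooden spacer on the board close against the paver's free end (the end facing the empty part of the board), then lay the loose full-size paver, the twin of the bedded one (not the half paver, nor the thin slip), on the board in line with it and close up against the other side of the spacer. Leave the spacer standing in the gap.

Things in the scene. Friction and masses are not known exactly. Their poses are not given: they have to be found in the camera images.
- laid_c (a point): Centre of the bedded terracotta paver, 50 (x) by 90 (y) by 40 mm (z up), fixed on a fixed plywood board 90 (x) by 250 (y) by 10 mm thick lying on the table (board top 10 mm, paver top 50 mm above the table). y is the line of the row: the board ends 10 mm beyond the paver's +y end, and its empty part reaches 150 mm beyond the -y end, the free end. In x the board is 20 mm wider on each side.
- spacer_c (a point): Centre of the loose spacer, a plain light wooden block 60 mm long (x) by 20 mm thick (y) by 40 mm high (z up), about 35 g, standing on the table. Its thickness sets the gap; its length lies across the row. Gripped from above by its two ends, 60 mm apart; in place these overhang the pavers by 5 mm each side, so fingers there miss the pavers.
- paver_c (a point): Centre of the loose full-size terracotta paver, 50 (x) by 90 (y) by 40 mm (z up), about 0.4 kg, lying on the table; grip across its 50 mm width. At least 40 mm clear of it, the spacer and the board lie others: a terracotta half paver 50 by 44 by 40 mm high, a slip 50 by 90 by only 14 mm high, red secateurs, and over 0.15 m off a yellow vase of flowers 0.2 m high.
Things that resemble listed ones, but are neither listed nor needed, are in the scene too. What is shaped like the part that bears paver_c but green or grey is not meant.

How it is judged:
By the outcome, as a careful person would: the job done as asked, in the order asked, and still so for the second after the job is handed in, with the robot touching nothing.
It also fails if it takes over 54 s, if anything falls off the work surface, if the arm or the gripper's body presses on something with over 40 N, if the wrist force passes 120 N, or if a joint passes its speed limit or range.

## Working session

There is one attempt and no reset: what is moved stays moved. The work goes in short steps, Python scripts to look and compute and a shell command to move; the robot and the scene stay as the last step left them, time stands still between calls to the robot, and variables do not carry over. Pictures are saved under pics/ and viewed, at most 11 in all, crops included, and the job is handed in when it is done.

```bash
mkdir -p pics
python3 - <<'E'
from plant import *
import cv2
o=get_obs()
print({k:o[k] for k in('clock','position','tool_rot','ft_force','grip_width')})
for n in("scene","side","wrist"):
    c=camera_info(n);print(n,c)
    cv2.imwrite(f'pics/{n}0.png',get_image(n)[:,:,::-1])
a=cv2.imread('pics/scene0.png');b=cv2.imread('pics/side0.png')
E
```

```text
{'clock': 0.0, 'position': array([265.36527207, 565.33011894, 255.50390063]), 'tool_rot': array([-6.83716791e-01, -3.06607752e+00,  2.57297518e-03]), 'ft_force': array([0.41681522, 0.0717822 , 0.8220263 ]), 'grip_width': 85.22747319749118}
scene {'fovy': 49.383849840843595, 'cx': 260.71509503147047, 'cy': 193.2372525783475, 'distortion': array([-0.11747304,  0.        ,  0.        ,  0.        ,  0.        ]), 'position': array([1278.21291581,  402.47924489,  628.31521595]), 'rotation': array([-1.22949392, -2.07253285,  1.12343555])}
side {'fovy': 46.452138867446735, 'cx': 256.88001859965823, 'cy': 197.3668716828819, 'distortion': array([0.03921492, 0.        , 0.        , 0.        , 0.        ]), 'position': array([ 456.41599545, -631.30965142,  618.90999728]), 'rotation': array([-2.29301422,  0.09427845, -0.03113634])}
wrist {'fovy': 63.321406004143874, 'cx': 253.7501081865485, 'cy': 186.96722852728823, 'distortion': array([0.02790999, 0.        , 0.        , 0.        , 0.        ]), 'position': array([204.3499213 , 594.14371836, 372.91898197]), 'rotation': array([2.45546721, 1.55871854, 0.20708729])}
```

View pics/scene0.png

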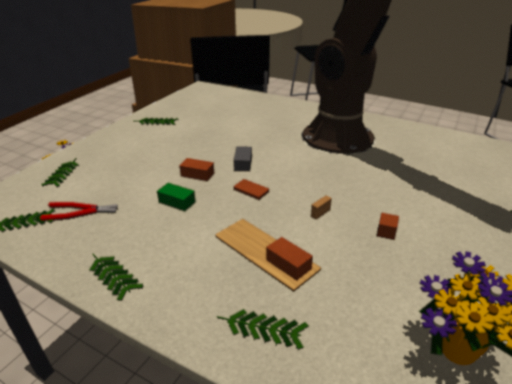

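View pics/side0.png

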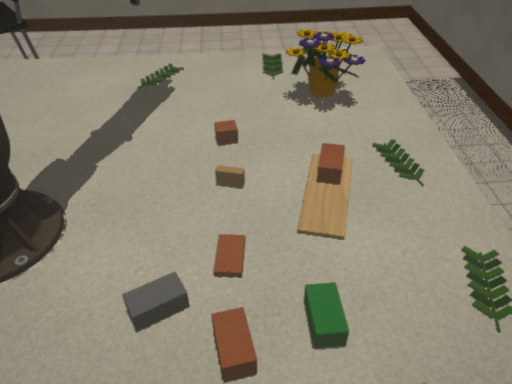

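The scene view shows the bedded paver at (288,257), the spacer at (320,207), the full paver at (197,168) and the slip at (251,189). In the side view they're at (331,163), (230,177), (234,342) and (230,255). The green and grey look-alikes are easy to tell apart.

```bash
cat > h.py <<'E'
import numpy as np, cv2
from scipy.spatial.transform import Rotation as R
def K(c):
    f=192/np.tan(np.radians(c['fovy']/2)); return np.array([[f,0,c['cx']],[0,f,c['cy']],[0,0,1.]])
def back(c,px,z):
    px=np.array(px,float).reshape(-1,1,2)
    n=cv2.undistortPoints(px,K(c),np.array(c['distortion'])).reshape(-1,2)
    d=R.from_rotvec(c['rotation']).apply(np.c_[n,np.ones(len(n))]); p=np.array(c['position'])
    return p+d*((np.asarray(z)-p[2])/d[:,2])[:,None]
def proj(c,P):
    Rm=R.from_rotvec(c['rotation']).inv(); 
    return cv2.projectPoints(np.array(P,float).reshape(-1,1,3),Rm.as_rotvec(),-Rm.apply(c['position']),K(c),np.array(c['distortion']))[0].reshape(-1,2)
E
python3 - <<'E'
from h import *
from plant import camera_info,get_image
c=camera_info('side')
# board corners z=10, laid top z=50, spacer top, paver top
print('board',back(c,[(301,228),(345,236),(353,158),(316,155)],10).round())
print('laid top',back(c,[(322,145),(344,147),(342,172),(319,169)],50).round())
print('spacer top',back(c,[(217,166),(245,169),(244,176),(216,173)],40).round())
print('paver top',back(c,[(212,316),(243,309),(255,362),(221,371)],40).round())
a=cv2.imread('pics/side0.png');s=cv2.imread('pics/scene0.png')
m=np.zeros((600,800,3),np.uint8)
def put(im,x0,y0,w,h,k,X,Y): m[Y:Y+h*k,X:X+w*k]=cv2.resize(im[y0:y0+h,x0:x0+w],None,fx=k,fy=k,interpolation=cv2.INTER_CUBIC)
put(a,208,135,150,110,4,0,0); put(a,200,300,65,84,1*2,620,0)
put(s,205,190,130,100,1*1,650,300)
put(a,208,305,50,75,2,0,445)
put(s,210,190,125,50,3,120,445)
cv2.imwrite('pics/m1.png',m)
E
```

```text
board [[582. -39.  10.]
 [661. -67.  10.]
 [733. 171.  10.]
 [652. 190.  10.]]
laid top [[659. 172.  50.]
 [705. 160.  50.]
 [682.  73.  50.]
 [637.  87.  50.]]
spacer top [[427. 129.  40.]
 [485. 114.  40.]
 [482.  91.  40.]
 [424. 106.  40.]]
paver top [[ 415. -240.   40.]
 [ 462. -232.   40.]
 [ 474. -318.   40.]
 [ 427. -327.   40.]]
```

View pics/m1.png

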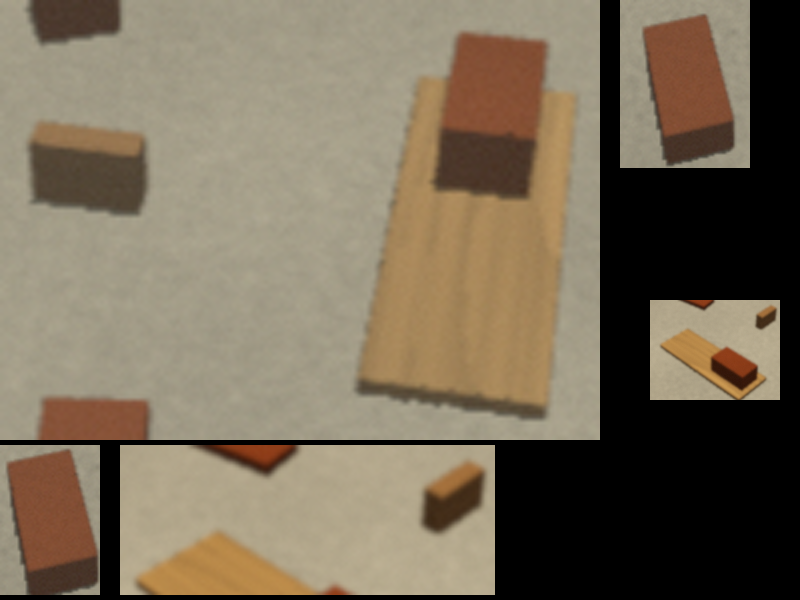

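The crop shows the paver, spacer and board edges clearly, and the recovered sizes match the given ones. The row is yawed about -16°, the spacer about -14.5° and the paver about +8°. I'll write a goal helper and move above the spacer.

```bash
cat >> h.py <<'E'
def goal(o,x,y,z,yaw):
    "turn (tool rotvec) and shift (tool axes, mm) to reach xyz with the closing line (tool y) at yaw deg, tool down"
    R0=R.from_rotvec(o['tool_rot']); a=np.radians(yaw); ty=np.array([np.cos(a),np.sin(a),0]); tz=np.array([0,0,-1.])
    T=R.from_matrix(np.c_[np.cross(ty,tz),ty,tz])
    print('turn',(R0.inv()*T).as_rotvec().round(4),'shift',R0.inv().apply(np.array([x,y,z])-o['position']).round(1))
def boxfit(views,dims,zc,x0):
    "views: [(cam,{(sx,sy,sz):(u,v)})]; fits x,y,yaw"
    from scipy.optimize import least_squares
    def f(p):
        r=[]
        for c,d in views:
            P=np.array(list(d))*np.array(dims)/2; P=R.from_euler('z',p[2]).apply(P)+[p[0],p[1],zc]
            r.append((proj(c,P)-np.array(list(d.values()),float)).ravel())
        return np.concatenate(r)
    s=least_squares(f,x0); print(s.x[:2].round(1),np.degrees(s.x[2]).round(2),'rms',np.sqrt(np.mean(s.fun**2)).round(2)); return s.x
E
python3 - <<'E'
from h import *
from plant import camera_info,get_obs
c=camera_info('side')
boxfit([(c,{(-1,1,1):(322.5,143.3),(1,1,1):(344.8,145),(1,-1,1):(341.8,169.5),(-1,-1,1):(318.3,167),(-1,-1,-1):(316.8,182),(1,-1,-1):(340.3,184.5)})],(50,90,40),30,(670,120,-.28))
s=boxfit([(c,{(-1,1,1):(216.8,165.5),(1,1,1):(244,168),(1,-1,1):(244,173.8),(-1,-1,1):(215.8,170.5)})],(60,20,40),20,(454,110,-.25))
boxfit([(c,{(-1,1,1):(211.8,314),(1,1,1):(243.5,307.5),(1,-1,1):(256.5,360.5),(-1,-1,1):(221.5,368.5)})],(50,90,40),20,(445,-280,.13))
goal(get_obs(),s[0],s[1],170,np.degrees(s[2]))
E
```

```text
[672.5 130.5] -16.06 rms 0.33
[453.9 115.2] -12.73 rms 0.55
[ 445.2 -276.4] 8.57 rms 0.48
turn [-9.0000e-04  9.0000e-04  1.3541e+00] shift [-361.9 -327.3   86.1]
```

```bash
python3 -m crank '[[[0,0,1.354],[-362,-327,86],85],[[0,0,1.354],[-362,-327,86],85],[[0,0,1.354],[-362,-327,86],85],[[0,0,1.354],[-362,-327,86],85],[[0,0,1.354],[-362,-327,86],85],[[0,0,1.354],[-362,-327,86],85],[[0,0,1.354],[-362,-327,86],85],[[0,0,1.354],[-362,-327,86],85],[[0,0,1.354],[-362,-327,86],85],[[0,0,1.354],[-362,-327,86],85],[[0,0,1.354],[-362,-327,86],85],[[0,0,1.354],[-362,-327,86],85],[[0,0,1.354],[-362,-327,86],85],[[0,0,1.354],[-362,-327,86],85],[[0,0,1.354],[-362,-327,86],85],[[0,0,1.354],[-362,-327,86],85]]' 40
python3 - <<'E'
from plant import *
import cv2
print(camera_info('wrist'))
i=get_image('wrist')[:,:,::-1]; cv2.imwrite('pics/w1.png',i); cv2.imwrite('pics/w1b.png',cv2.resize(i,None,fx=1.55,fy=1.55,interpolation=cv2.INTER_CUBIC))
E
```

```text
clock: 1.48
position: [453.9, 117.3, 170.3]
tool_rot: [-2.451, -1.964, -0.0]
ft_force: [0.4, 0.7, -0.5]
grip_width: 85.1
gripper_force: 0.0
{'fovy': 63.321406004143874, 'cx': 253.7501081865485, 'cy': 186.96722852728823, 'distortion': array([0.02790999, 0.        , 0.        , 0.        , 0.        ]), 'position': array([468.23547476, 182.77542971, 287.6853219 ]), 'rotation': array([ 2.85790211, -0.31639683, -0.04584542])}
```

View pics/w1b.png

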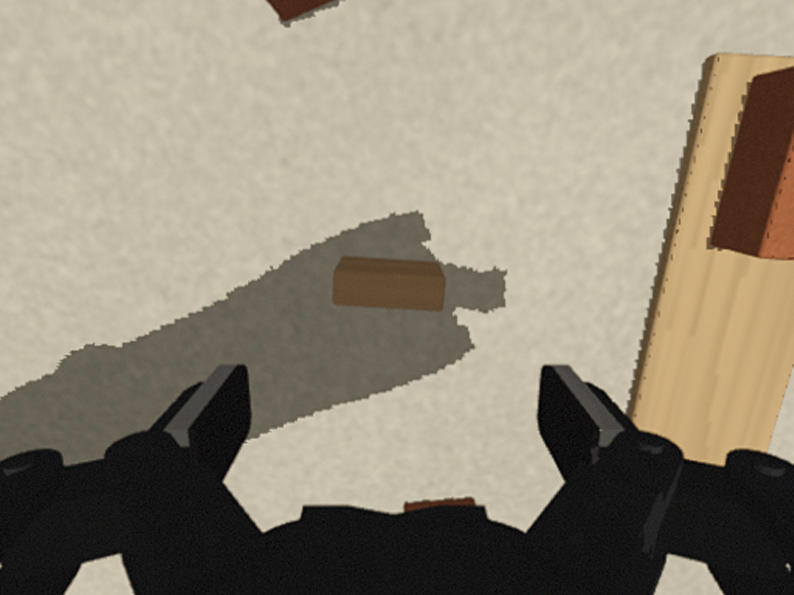

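The wrist view, enlarged 1.55×, shows the spacer. Its top-face corners are at about (335,275), (445,279), (443,310) and (333,303), and the far foot edge runs (343,257)-(442,263). The board and bedded paver are at the right.

Run:
```python
from h import *
from plant import camera_info,get_obs
c=camera_info('wrist');k=1.55
d={(-1,1,1):(335,275),(1,1,1):(445,279),(1,-1,1):(443,310),(-1,-1,1):(333,303),(-1,1,-1):(343,257),(1,1,-1):(442,263)}
s=boxfit([(c,{a:(b[0]/k,b[1]/k) for a,b in d.items()})],(60,20,40),20,(454,110,-.25))
goal(get_obs(),s[0],s[1],31,np.degrees(s[2]))
# laid paver left-bottom corner & board corner check
print(back(c,np.array([(710,248)])/k,10),back(c,np.array([(765,258)])/k,50))
```

```text
[450.6 115.7] -15.92 rms 1.48
turn [-0.0002 -0.0005  0.0585] shift [ -2.5  -2.9 139.4]
[[634.24339621  93.33519485  10.        ]] [[635.86194269  95.32178884  50.        ]]
```

```bash
python3 -m crank '[[[0,0,0.055],[-2.5,-3,60],85],[[0,0,0.055],[-2.5,-3,60],85],[[0,0,0.055],[-2.5,-3,90],85],[[0,0,0.055],[-2.5,-3,110],85],[[0,0,0.055],[-2.5,-3,125],85],[[0,0,0.055],[-2.5,-3,135],85],[[0,0,0.055],[-2.5,-3,139],85],[[0,0,0.055],[-2.5,-3,139],85],[[0,0,0.055],[-2.5,-3,139],50],[[0,0,0.055],[-2.5,-3,139],50],[[0,0,0.055],[-2.5,-3,139],50],[[0,0,0.055],[-2.5,-3,139],50],[[0,0,0.055],[-2.5,-3,139],50],[[0,0,0.055],[-2.5,-3,139],50],[[0,0,0.055],[-2.5,-3,139],50]]' 30
```

```text
clock: 2.78
position: [451.4, 114.6, 32.3]
tool_rot: [2.507, 1.894, 0.003]
ft_force: [-2.1, -0.1, 7.7]
grip_width: 59.6
gripper_force: 32.6
```

```bash
python3 -m crank '[[[0,0,0],[0,0,-40],50],[[0,0,0],[0,0,-80],50],[[0,0,0],[0,0,-80],50],[[0,0,0],[0,0,-80],50]]'
python3 - <<'E'
from h import *
from plant import *
goal(get_obs(),653,63,112,-16)
E
```

```text
clock: 3.12
position: [452.4, 114.9, 113.7]
tool_rot: [2.506, 1.893, 0.009]
ft_force: [0.9, 0.0, -0.9]
grip_width: 59.0
gripper_force: 33.1
turn [ 0.004  -0.0038  0.0025] shift [  4.8 207.2   2.5]
```

```bash
python3 -m crank '[[[0,0,0.002],[5,35,0],50],[[0,0,0.002],[5,70,0],50],[[0,0,0.002],[5,105,0],50],[[0,0,0.002],[5,140,0],50],[[0,0,0.002],[5,175,0],50],[[0,0,0.002],[5,200,2],50],[[0,0,0.002],[5,207,2],50],[[0,0,0.002],[5,207,2],50],[[0,0,0.002],[5,207,2],50],[[0,0,0.002],[5,207,2],50]]'
python3 - <<'E'
from plant import *
import cv2
print(camera_info('wrist'))
i=get_image('wrist')[:,:,::-1]; cv2.imwrite('pics/w2.png',i); cv2.imwrite('pics/w2b.png',cv2.resize(i,None,fx=1.55,fy=1.55,interpolation=cv2.INTER_CUBIC))
E
```

```text
clock: 3.95
position: [649.6, 63.1, 108.6]
tool_rot: [-2.507, -1.891, 0.002]
ft_force: [-0.1, 0.1, 0.8]
grip_width: 59.3
gripper_force: 33.1
{'fovy': 63.321406004143874, 'cx': 253.7501081865485, 'cy': 186.96722852728823, 'distortion': array([0.02790999, 0.        , 0.        , 0.        , 0.        ]), 'position': array([667.92020468, 127.64707357, 225.95692693]), 'rotation': array([ 2.84789266, -0.39961422, -0.05994972])}
```

View pics/w2b.png

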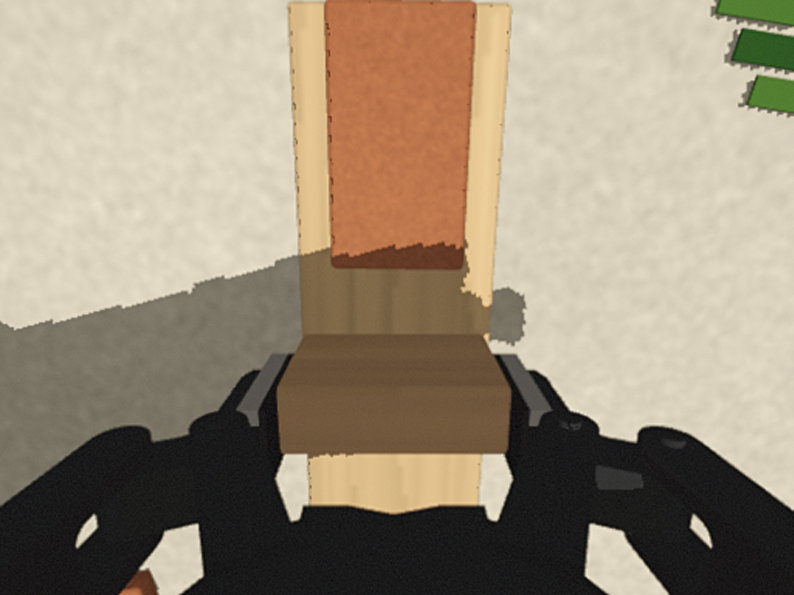

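The wrist view shows the spacer held square to the row. The laid paver's free top edge runs (332,267)-(463,268). The spacer's near foot edge runs (302,336)-(484,336) and its top corners are (279,387) and (510,385).

Run:
```python
from h import *
from plant import *
c=camera_info('wrist');k=1.55;o=get_obs();print(o['position'])
sc=lambda d:{a:(b[0]/k,b[1]/k) for a,b in d.items()}
l=boxfit([(c,sc({(-1,-1,1):(332,267),(1,-1,1):(463,268),(-1,1,1):(326,1),(1,1,1):(475,1)}))],(50,90,40),30,(672,130,-.28))
zc=o['position'][2]-32.3+20
s=boxfit([(c,sc({(-1,1,-1):(302,336),(1,1,-1):(484,336),(-1,1,1):(279,387),(1,1,1):(510,385),(-1,-1,1):(280,453),(1,-1,1):(508,453)}))],(60,20,40),zc,(653,65,-.28))
u=np.array([-np.sin(l[2]),np.cos(l[2])]);v=np.array([u[1],-u[0]])
d=s[:2]-l[:2];print('along',d@u,'across',d@v,'tcp-spacer',(o['position'][:2]-s[:2])@u,(o['position'][:2]-s[:2])@v)
```

```text
[649.76791336  63.25885428 108.98963713]
[670.3 131.1] -16.4 rms 1.79
[649.8  65.3] -15.67 rms 2.33
along -68.91717646605785 across -1.0977313198158205 tcp-spacer -1.9655927432623206 0.5730581455873579
```

```bash
python3 -m crank '[[[0,0,0],[10,1,0],50],[[0,0,0],[10,1,0],50],[[0,0,0],[10,1,30],50],[[0,0,0],[10,1,50],50],[[0,0,0],[10,1,60],50],[[0,0,0],[10,1,63],50],[[0,0,0],[10,1,63],50],[[0,0,0],[10,1,63],50],[[0,0,0],[10,1,63],50]]'
python3 - <<'E'
from plant import *
import cv2
i=get_image('side')[130:240,260:400,::-1]; cv2.imwrite('pics/s2.png',cv2.resize(i,None,fx=5,fy=5,interpolation=cv2.INTER_CUBIC))
o=get_obs();print(o['position'],o['ft_force'])
E
```

```text
clock: 4.75
position: [655.9, 71.8, 47.7]
tool_rot: [2.508, 1.89, 0.003]
ft_force: [0.5, -0.2, -0.6]
grip_width: 59.6
gripper_force: 33.1
[655.88279943  71.76654818  47.6166602 ] [-0.75737127 -0.75184333 -0.38707849]
```

```bash
for i in 1; do python3 -m crank '[[[0,0,0],[0,0,2],50],[[0,0,0],[0,0,4],50],[[0,0,0],[0,0,4],50],[[0,0,0],[0,0,4],50]]'; python3 -m crank '[[[0,0,0],[0,0,1],50],[[0,0,0],[0,0,1],50],[[0,0,0],[0,0,1],50]]';  python3 -m crank '[[[0,0,0],[0,0,0.7],50],[[0,0,0],[0,0,0.7],50],[[0,0,0],[0,0,0.7],50]]'; done | grep -E 'pos|ft_'
```

```text
position: [655.3, 71.7, 42.5]
ft_force: [0.9, -0.4, 0.9]
position: [655.3, 71.7, 42.4]
ft_force: [-3.6, 0.5, 9.9]
position: [655.3, 71.7, 42.4]
ft_force: [-7.0, 0.1, 17.8]
```

On the board. I'll ease the pressure, then slide toward the paver until I feel it touch.

```bash
python3 -m crank '[[[0,0,0],[0,0,-1.2],50],[[0,0,0],[0,0,-1.2],50],[[0,0,0],[1,0,-1.2],50],[[0,0,0],[2,0,-1.2],50],[[0,0,0],[2,0,-1.2],50]]'|grep -E 'pos|ft_'; python3 -m crank '[[[0,0,0],[1,0,0],50],[[0,0,0],[1,0,0],50],[[0,0,0],[1,0,0],50]]'|grep -E 'pos|ft_';  python3 -m crank '[[[0,0,0],[1,0,0],50],[[0,0,0],[1,0,0],50],[[0,0,0],[1,0,0],50]]'|grep -E 'pos|ft_'
```

```text
position: [655.5, 72.3, 42.4]
ft_force: [-3.8, -2.9, 10.5]
position: [655.8, 72.8, 42.5]
ft_force: [-4.3, -3.2, 9.3]
position: [656.1, 73.5, 42.5]
ft_force: [-2.9, -5.2, 9.2]
```

```bash
python3 -m crank '[[[0,0,0],[0,0,-0.8],50],[[0,0,0],[0,0,-0.8],50],[[0,0,0],[0,0,-0.8],50]]'|grep -E 'pos|ft_'; python3 -m crank '[[[0,0,0],[1,0,0],50],[[0,0,0],[1,0,0],50],[[0,0,0],[1,0,0],50]]'|grep -E 'pos|ft_';  python3 -m crank '[[[0,0,0],[1,0,0],50],[[0,0,0],[1,0,0],50],[[0,0,0],[1,0,0],50]]'|grep -E 'pos|ft_'
python3 - <<'E'
from plant import *
import cv2
i=get_image('wrist')[:,:,::-1]; cv2.imwrite('pics/w3.png',cv2.resize(i,None,fx=1.55,fy=1.55,interpolation=cv2.INTER_CUBIC))
E
```

```text
position: [656.1, 75.5, 42.5]
ft_force: [-1.2, -1.2, 2.3]
position: [656.3, 76.3, 42.5]
ft_force: [0.5, -1.5, 2.1]
position: [656.4, 76.4, 42.5]
ft_force: [-2.2, -5.0, 2.0]
```

View pics/w3.png

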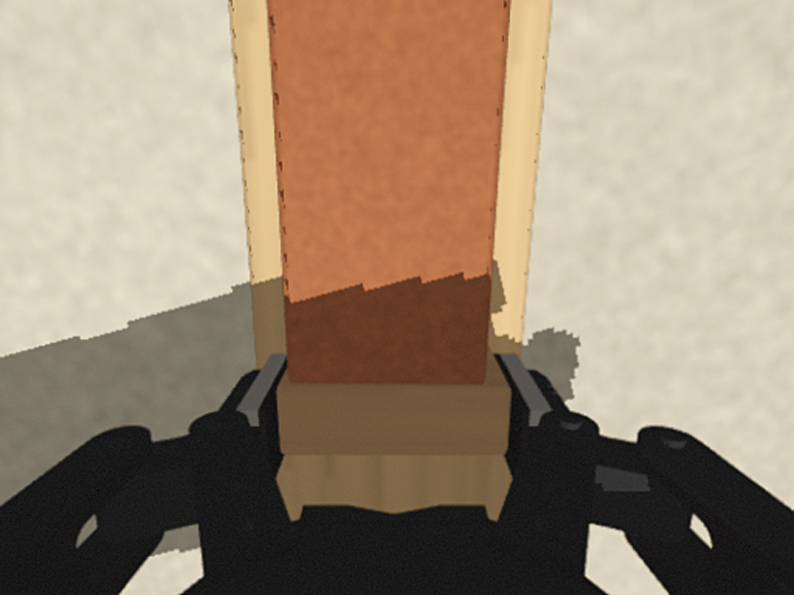

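The picture shows the spacer flush against the paver's edge (row 383), with a contact force of about 5 N. It sits about 2 mm too far right: spacer midline 394, paver midline 387. I'll shift it left, press again and release.

```bash
python3 -m crank '[[[0,0,0],[-1,0,0],50],[[0,0,0],[-1,-1,0],50],[[0,0,0],[-1,-2,0],50],[[0,0,0],[-1,-2,0],50],[[0,0,0],[-1,-2,0],50],[[0,0,0],[0,-2,0],50],[[0,0,0],[0.5,-2,0],50],[[0,0,0],[0.5,-2,0],50],[[0,0,0],[0.5,-2,0],50]]'|grep -E 'pos|ft_'; python3 -m crank '[[[0,0,0],[-0.5,0,0],50],[[0,0,0],[-0.5,0,0],50],[[0,0,0],[-0.5,0,0],85],[[0,0,0],[-0.5,0,0],85],[[0,0,0],[-0.5,0,0],85],[[0,0,0],[-0.5,0,0],85],[[0,0,0],[-0.5,0,0],85],[[0,0,0],[-0.5,0,0],85]]'
python3 - <<'E'
from plant import *
import cv2
i=get_image('wrist')[:,:,::-1]; cv2.imwrite('pics/w4.png',cv2.resize(i[180:340,130:380],None,fx=3,fy=3,interpolation=cv2.INTER_CUBIC))
E
```

```text
position: [654.5, 77.0, 42.6]
ft_force: [-1.7, -7.2, 1.3]
clock: 8.77
position: [654.7, 78.4, 42.6]
tool_rot: [-2.508, -1.891, -0.0]
ft_force: [-0.0, 0.2, -0.1]
grip_width: 84.9
gripper_force: 0.0
```

View pics/w4.png

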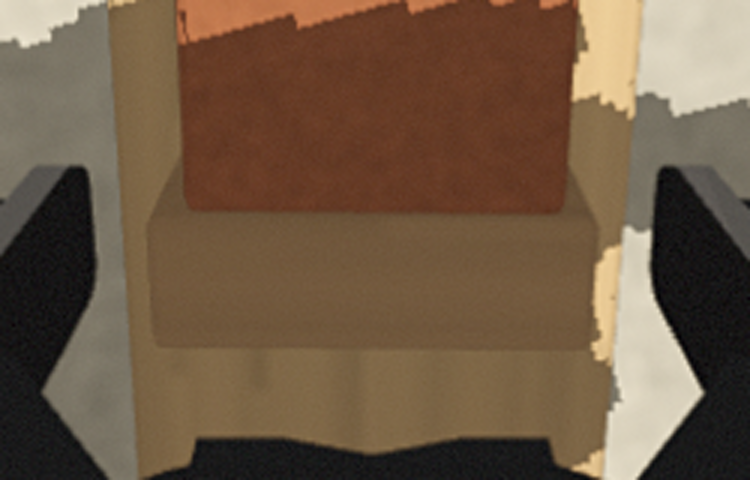

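The spacer stands flush and centred: 150–597 against the paver's 186–567. Now I'll lift and go to the loose paver.

```bash
python3 -m crank '[[[0,0,0],[0,0,-20],85],[[0,0,0],[0,0,-50],85],[[0,0,0],[0,0,-90],85],[[0,0,0],[0,0,-128],85],[[0,0,0],[0,0,-128],85],[[0,0,0],[0,0,-128],85],[[0,0,0],[0,0,-128],85]]' |grep pos
python3 - <<'E'
from h import *
from plant import *
goal(get_obs(),445.2,-276.4,170,8.6)
E
```

```text
position: [654.4, 78.3, 170.4]
turn [-2.000e-04 -4.000e-04 -4.289e-01] shift [-3.986e+02 -1.035e+02  2.000e-01]
```

```bash
python3 -m crank '[[[0,0,-0.429],[-399,-103,0],85],[[0,0,-0.429],[-399,-103,0],85],[[0,0,-0.429],[-399,-103,0],85],[[0,0,-0.429],[-399,-103,0],85],[[0,0,-0.429],[-399,-103,0],85],[[0,0,-0.429],[-399,-103,0],85],[[0,0,-0.429],[-399,-103,0],85],[[0,0,-0.429],[-399,-103,0],85],[[0,0,-0.429],[-399,-103,0],85],[[0,0,-0.429],[-399,-103,0],85],[[0,0,-0.429],[-399,-103,0],85],[[0,0,-0.429],[-399,-103,0],85],[[0,0,-0.429],[-399,-103,0],85],[[0,0,-0.429],[-399,-103,0],85],[[0,0,-0.429],[-399,-103,0],85],[[0,0,-0.429],[-399,-103,0],85]]'
python3 - <<'E'
from plant import *
import cv2
i=get_image('wrist')[:,:,::-1]; cv2.imwrite('pics/w5.png',cv2.resize(i,None,fx=1.55,fy=1.55,interpolation=cv2.INTER_CUBIC))
E
```

```text
clock: 10.73
position: [446.5, -275.9, 170.3]
tool_rot: [-2.046, -2.384, -0.0]
ft_force: [0.3, 0.3, -0.3]
grip_width: 85.1
gripper_force: 0.0
```

View pics/w5.png

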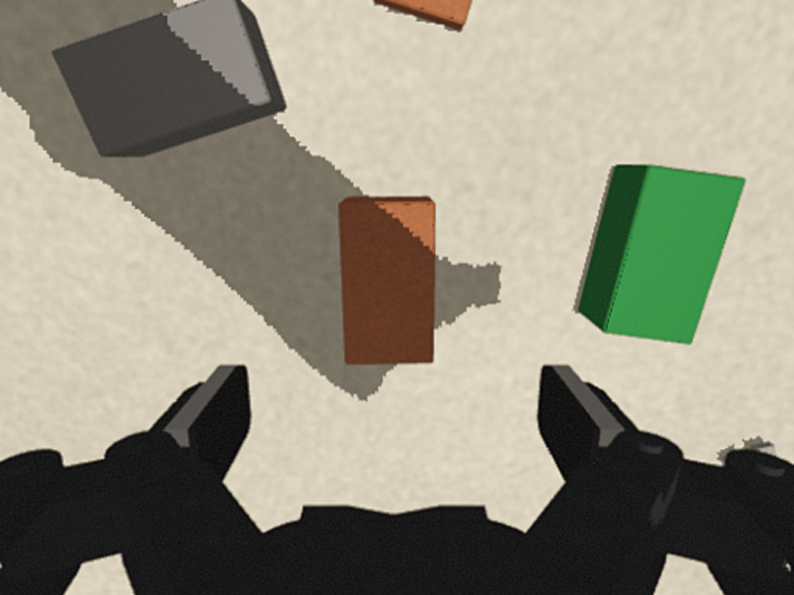

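The wrist view shows the paver's top corners at about (339,205), (435,202), (433,362) and (345,364). It's nearly square to the tool, and the green and grey blocks are clear of the fingers.

Run:
```python
from h import *
from plant import *
c=camera_info('wrist');k=1.55
d={(-1,1,1):(339,205),(1,1,1):(435,202),(1,-1,1):(433,362),(-1,-1,1):(345,364)}
s=boxfit([(c,{a:(b[0]/k,b[1]/k) for a,b in d.items()})],(50,90,40),20,(445,-276,.15))
goal(get_obs(),s[0],s[1],32,np.degrees(s[2]))
```

```text
[ 442.7 -275.9] 9.43 rms 1.24
turn [-0.0001 -0.0003 -0.0128] shift [  0.7  -3.6 138.4]
```

```bash
python3 -m crank '[[[0,0,-0.012],[0.5,-3.5,50],85],[[0,0,-0.012],[0.5,-3.5,80],85],[[0,0,-0.012],[0.5,-3.5,105],85],[[0,0,-0.012],[0.5,-3.5,125],85],[[0,0,-0.012],[0.5,-3.5,135],85],[[0,0,-0.012],[0.5,-3.5,138],85],[[0,0,-0.012],[0.5,-3.5,138],85],[[0,0,-0.012],[0.5,-3.5,138],85],[[0,0,-0.012],[0.5,-3.5,138],40],[[0,0,-0.012],[0.5,-3.5,138],40],[[0,0,-0.012],[0.5,-3.5,138],40],[[0,0,-0.012],[0.5,-3.5,138],40],[[0,0,-0.012],[0.5,-3.5,138],40],[[0,0,-0.012],[0.5,-3.5,138],40],[[0,0,-0.012],[0.5,-3.5,138],40],[[0,0,-0.012],[0.5,-3.5,138],40]]' 60
python3 -m crank '[[[0,0,0],[0,0,-20],40],[[0,0,0],[0,0,-50],40],[[0,0,0],[0,0,-90],40],[[0,0,0],[0,0,-98],40],[[0,0,0],[0,0,-98],40],[[0,0,0],[0,0,-98],40]]'
python3 - <<'E'
from h import *
from plant import *
# spacer at laid-55u ; stop 20 mm short of contact: laid-130u
u=np.array([.2795,.960]); p=np.array([671.0,130.8])-130*u; print(p)
goal(get_obs(),p[0],p[1],130,-16.2)
E
```

```text
clock: 12.12
position: [443.0, -277.4, 33.7]
tool_rot: [2.033, 2.393, 0.001]
ft_force: [-0.7, 0.5, 8.8]
grip_width: 49.3
gripper_force: 61.9
clock: 12.62
position: [442.2, -276.8, 130.5]
tool_rot: [2.034, 2.394, 0.001]
ft_force: [0.3, -0.3, -4.3]
grip_width: 49.2
gripper_force: 64.8
[634.665   6.   ]
turn [ 7.00e-04 -2.00e-04  4.45e-01] shift [248.  235.6   0.6]
```

```bash
python3 -m crank '[[[0,0,0.05],[28,26,0],40],[[0,0,0.1],[56,53,0],40],[[0,0,0.15],[84,80,0],40],[[0,0,0.2],[112,106,0],40],[[0,0,0.25],[140,133,0],40],[[0,0,0.3],[168,160,0],40],[[0,0,0.35],[196,186,0],40],[[0,0,0.4],[224,213,0],40],[[0,0,0.445],[240,228,0],40],[[0,0,0.445],[248,235.5,0],40],[[0,0,0.445],[248,235.5,0],40],[[0,0,0.445],[248,235.5,0],40],[[0,0,0.445],[248,235.5,0],40]]'
python3 - <<'E'
from plant import *
import cv2
i=get_image('wrist')[:,:,::-1]; cv2.imwrite('pics/w6.png',cv2.resize(i,None,fx=1.55,fy=1.55,interpolation=cv2.INTER_CUBIC))
E
```

```text
clock: 13.7
position: [633.3, 3.5, 129.4]
tool_rot: [-2.514, -1.884, 0.004]
ft_force: [0.3, -0.8, -3.8]
grip_width: 48.7
gripper_force: 64.6
```

View pics/w6.png

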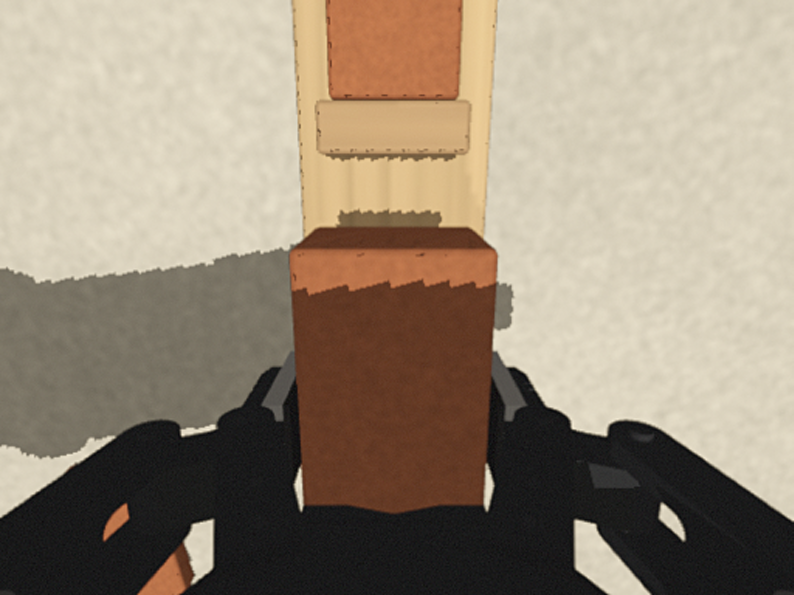

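The spacer still stands against the laid paver, with top corners (318,102), (469,102), (469,153) and (319,153). The held paver is square to the row, with its front top edge at (291,250)-(496,249).

Run:
```python
from h import *
from plant import *
c=camera_info('wrist');k=1.55;o=get_obs();print(o['position'])
sc=lambda d:{a:(b[0]/k,b[1]/k) for a,b in d.items()}
s=boxfit([(c,sc({(-1,-1,1):(319,153),(1,-1,1):(469,153),(-1,1,1):(318,102),(1,1,1):(469,102)}))],(60,20,40),30,(655,77,-.28))
l=back(c,np.array([(330,97),(459,97)])/k,50);e=(l[0]+l[1])/2;print('laid edge',l)
zt=o['position'][2]-32.5+40
p=back(c,np.array([(291,250),(496,249)])/k,zt);m=(p[0]+p[1])/2;print(p, np.linalg.norm(p[0]-p[1]))
v=l[1]-l[0];v/=np.linalg.norm(v);u=np.array([-v[1],v[0]]);v=v[:2]
for n,d in(('spacer mid - laid edge',s[:2]-e[:2]),('paver front - laid edge',m[:2]-e[:2])):print(n,'along',d@u,'across',d@v)
print('yaw',np.degrees([np.arctan2(*(q[1]-q[0])[1::-1]) for q in(l,p)]))
```

```text
[633.50313576   3.25744348 129.85823191]
[654.6  77.9] -16.36 rms 1.48
laid edge [[634.55789847  95.43579963  50.        ]
 [681.55768748  81.57962654  50.        ]]
[[623.34692557  54.60231042 137.35823191]
 [668.69506692  41.5281335  137.35823191]] 47.1952118945701
spacer mid - laid edge along -11.158675673091768 across -0.28620358435192356
paver front - laid edge along -42.195588019515704 across -0.10915874834242002
yaw [-16.42622943 -16.08263051]
```

```bash
python3 -m crank '[[[0,0,0.003],[8,0,30],40],[[0,0,0.003],[15,0,55],40],[[0,0,0.003],[15,0,70],40],[[0,0,0.003],[15,0,78],40],[[0,0,0.003],[15,0,82],40],[[0,0,0.003],[15,0,82],40],[[0,0,0.003],[15,0,82],40],[[0,0,0.003],[15,0,82],40]]'|grep -E 'pos|ft_'; python3 -m crank '[[[0,0,0],[0,0,2],40],[[0,0,0],[0,0,2],40],[[0,0,0],[0,0,2],40]]'|grep -E 'pos|ft_';python3 -m crank '[[[0,0,0],[0,0,1],40],[[0,0,0],[0,0,1],40],[[0,0,0],[0,0,1],40]]'|grep -E 'pos|ft_'; python3 -m crank '[[[0,0,0],[0,0,1],40],[[0,0,0],[0,0,1],40],[[0,0,0],[0,0,1],40]]'|grep -E 'pos|ft_'
```

```text
position: [639.7, 19.3, 49.9]
ft_force: [-1.2, 0.1, -2.7]
position: [639.1, 20.0, 47.0]
ft_force: [-0.1, 0.4, -4.0]
position: [638.9, 20.0, 45.6]
ft_force: [0.3, -0.6, -3.5]
position: [638.8, 20.0, 44.5]
ft_force: [-0.2, 0.2, -3.5]
```

```bash
for i in 1; do python3 -m crank '[[[0,0,0],[0,0,0.5],40],[[0,0,0],[0,0,0.5],40],[[0,0,0],[0,0,0.5],40]]'|grep -E 'pos|ft_'; python3 -m crank '[[[0,0,0],[0,0,0.7],40],[[0,0,0],[0,0,0.7],40],[[0,0,0],[0,0,0.7],40]]'|grep -E 'pos|ft_';python3 -m crank '[[[0,0,0],[0,0,0.5],40],[[0,0,0],[0,0,0.5],40],[[0,0,0],[0,0,0.5],40]]'|grep -E 'pos|ft_'; done
```

```text
position: [638.9, 19.9, 44.1]
ft_force: [-0.3, 0.6, -3.7]
position: [639.0, 19.9, 43.9]
ft_force: [-3.7, 0.4, 4.4]
position: [638.9, 20.0, 43.8]
ft_force: [-5.6, 0.3, 10.4]
```

Touching the board. Ease off and slide toward the spacer.

```bash
python3 -m crank '[[[0,0,0],[0,0,-0.8],40],[[0,0,0],[0,0,-0.8],40],[[0,0,0],[1,0,-0.8],40],[[0,0,0],[2,0,-0.8],40],[[0,0,0],[3,0,-0.8],40],[[0,0,0],[3,0,-0.8],40],[[0,0,0],[3,0,-0.8],40]]'|grep -E 'pos|ft_';  python3 -m crank '[[[0,0,0],[1,0,0],40],[[0,0,0],[1,0,0],40],[[0,0,0],[1,0,0],40]]'|grep -E 'pos|ft_';python3 -m crank '[[[0,0,0],[1,0,0],40],[[0,0,0],[1,0,0],40],[[0,0,0],[1,0,0],40]]'|grep -E 'pos|ft_'
python3 - <<'E'
from plant import *
import cv2
i=get_image('wrist')[:,:,::-1]; cv2.imwrite('pics/w7.png',cv2.resize(i[60:340,130:380],None,fx=2,fy=2,interpolation=cv2.INTER_CUBIC))
E
```

```text
position: [640.0, 21.9, 43.9]
ft_force: [-2.5, -4.8, 2.6]
position: [640.4, 23.5, 43.9]
ft_force: [0.2, -3.5, 2.5]
position: [640.5, 24.0, 43.9]
ft_force: [-1.0, -6.6, 3.4]
```

View pics/w7.png

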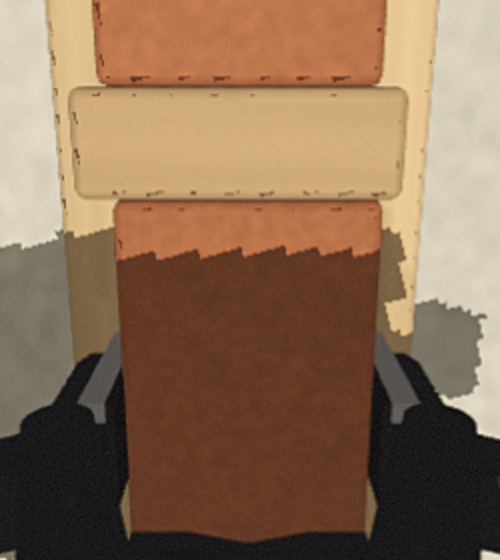

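Flush along the row, but the paver's midline is at 248 and the bedded paver's at 240, so it's about 1.5 mm off sideways. I'll back off slightly, shift it and press again.

```bash
python3 -m crank '[[[0,0,0],[-2,0,-0.5],40],[[0,0,0],[-3,-0.7,-0.5],40],[[0,0,0],[-3,-1.5,-0.5],40],[[0,0,0],[-3,-2,-0.5],40],[[0,0,0],[-3,-2,-0.5],40],[[0,0,0],[-3,-1.7,-0.5],40],[[0,0,0],[-2,-1.7,-0.5],40],[[0,0,0],[-1,-1.7,-0.5],40],[[0,0,0],[0,-1.7,-0.5],40],[[0,0,0],[0.5,-1.7,-0.5],40],[[0,0,0],[0.5,-1.7,-0.5],40],[[0,0,0],[0.5,-1.7,-0.5],40]]'|grep -E 'pos|ft_';  python3 -m crank '[[[0,0,0],[0.5,0,0],40],[[0,0,0],[0.5,0,0],40],[[0,0,0],[0.5,0,0],40]]'|grep -E 'pos|ft_'; python3 -m crank '[[[0,0,0],[0.5,0,0],40],[[0,0,0],[0.5,0,0],40],[[0,0,0],[0.5,0,0],40]]'|grep -E 'pos|ft_'
```

```text
position: [638.2, 24.7, 44.0]
ft_force: [-2.7, -5.5, -3.7]
position: [638.2, 24.7, 44.0]
ft_force: [-4.0, -5.9, -2.4]
position: [638.2, 24.8, 44.0]
ft_force: [-3.8, -6.6, -1.8]
```

The position has stalled while the force builds, so it's firm against the spacer. Seat it, release, retreat and check.

```bash
python3 -m crank '[[[0,0,0],[0,0,0.5],40],[[0,0,0],[0,0,0.5],40],[[0,0,0],[0,0,0.5],40],[[0,0,0],[0,0,0.5],60],[[0,0,0],[0,0,0.5],75],[[0,0,0],[0,0,0.5],75],[[0,0,0],[0,0,0.5],75],[[0,0,0],[0,0,0.5],75],[[0,0,0],[0,0,0.5],75]]'|grep -E 'pos|ft_|wid'; python3 -m crank '[[[0,0,0],[0,0,-10],75],[[0,0,0],[0,0,-35],75],[[0,0,0],[0,0,-70],75],[[0,0,0],[0,0,-110],75],[[0,0,0],[0,0,-130],75],[[0,0,0],[0,0,-130],75],[[0,0,0],[0,0,-130],75],[[0,0,0],[0,0,-130],75],[[0,0,0],[0,0,-130],75]]'
python3 - <<'E'
from plant import *
import cv2, numpy as np
i=get_image('wrist')[:,:,::-1]; a=cv2.resize(i[0:300,130:380],None,fx=2,fy=2,interpolation=cv2.INTER_CUBIC)
b=cv2.resize(get_image('side')[130:240,290:365,::-1],None,fx=4,fy=4,interpolation=cv2.INTER_CUBIC)
m=np.zeros((600,800,3),np.uint8);m[:600,:500]=a;m[:440,500:800]=b;cv2.imwrite('pics/w8.png',m)
E
```

```text
position: [639.3, 27.0, 43.8]
ft_force: [0.4, 0.1, -0.7]
grip_width: 74.9
clock: 20.05
position: [638.3, 26.8, 172.7]
tool_rot: [-2.514, -1.881, 0.003]
ft_force: [0.3, 0.2, 0.8]
grip_width: 74.9
gripper_force: 0.0
```

View pics/w8.png

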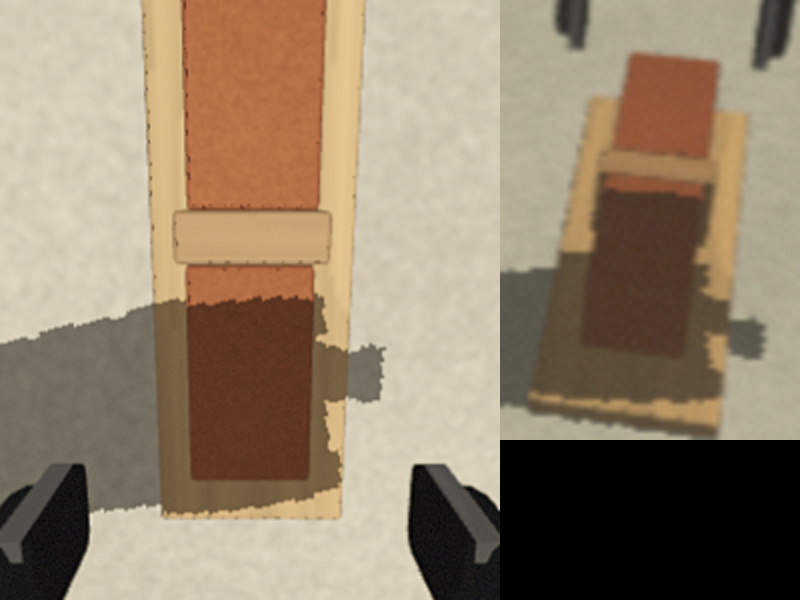

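The final views show the spacer standing flush between both pavers, on edge rows 210 and 264. The laid paver is in line to within about 1.5 mm and well inside the board. Nothing is touching the gripper, so I'll hand in.

```bash
python3 -c "
from plant import *
print(hand_in())"
```

```text
the job is handed in; nothing more can be done
None
```

I handed the job in at about 20 s: the spacer stands flush against the bedded paver's free end, and the full-size paver lies close up on its other side, in line to about 1.5 mm; no verdict came back.

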